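# Rebuild the pipette stand: click the sleeve onto its rod, then set the carousel head on it

## Robot

A 6-joint arm with a two-finger parallel gripper is mounted at the origin on the work surface. World frame = base frame: x ahead of the robot, y to its left, z up, the work surface at z = 0. Lengths are in mm, angles in rad, forces in N, time in s.
With the tool pointing down it reaches from about 350 to 1000 mm from the base axis. Payload 7.1 kg.
Tool frame: the origin (TCP) lies at the very end of the fingers, on their centre line; the grasp point (between the pads) lies 19 mm behind it (ctrl.grasp_offset is the distance from the TCP to the grasp point, in mm); y points along the fingers, z is the direction in which the jaws open and shut, and the axes are right-handed (so a half turn about y gives the same grasp; the last joint's range is limited). The gripper opens to 85 mm and grips with 20 to 120 N. Pads are 22 mm wide; open, the fingers measure 114 mm over their backs; the gripper's body (76 mm by 85 mm) begins 54 mm behind the grasp point. The pads swing forward as they close: fully open they stand 13 mm farther back than shut.
Start: joints at [-0.019, 0.423, 1.63, -0, 1.089, -0.019], TCP at [624.984, 0.026, 231.319] pointing down, gripper open.
Joint ranges: [-3, 3], [-0.9, 2.11], [0.09, 2.58], [-1.31, 4.45], [0.11, 2.69], [-2.54, 2.54]. Speed limits (rad/s): [2.39, 2.39, 3.01, 3.14, 3.14, 3.14].

## Interface

Orientations are given as a unit quaternion [x, y, z, w].
In Python, from workcell import ctrl gives the robot as it stands.
- The arm moves only by the shell command python3 -m crank 'ROWS'. ROWS is a JSON object of lists of equal length, an entry for each row: "dp": the shift along the tool's x, y, z in units of 200 mm (1.0 is 200 mm), a list of three; "turn": the turn, a rotation vector about the tool's x, y, z in units of 360 degrees (1.0 is 360 degrees), a list of three; "jaw": the closure, from 0 (fully open) to 1 (shut). In form: {"dp": [[dx, dy, dz], ...], "turn": [[wx, wy, wz], ...], "jaw": [jaw, ...]}. A call has 1 to 20 rows; each row is the pose to reach, as a shift and turn from the pose commanded when the call began, along the tool's axes at that moment, turning the shorter way round; what a row does not reach only later rows make up. A row lasts 1/12 s, in which the tool goes at most 41.7 mm and 7.16 degrees, less where a joint would pass 70% of its speed; a pose out of reach is approached as far as the arm can. A call with a number of a shift or a turn outside -1 to 1 is refused whole. A call with a gripper value outside its range is refused whole. The fingers move at their own pace and stop on an object; the grip force is fixed at half the most. Time passes only in rows, so rows that repeat a pose let the fingers close. It gives the time, the measured TCP pose, the force and the opening at its end, in the units of the state.
- ctrl.get_obs(): the state, without advancing time (a new reading comes with each control period).
- ctrl.capture(name): name is "scene" or "side" or "wrist"; returns a dict with "frame" (420x560x3 uint8, red, green, blue), "K" (3x3 intrinsics, pixels), "xyz" and "attitude" of the camera in the world; the wrist camera has in their place "hand_eye" (4x4, takes a point from camera to tool coordinates, whose origin is the TCP and whose axes are the tool frame's). Camera axes: x right, y up, looking along -z (the intrinsics and any distortion apply to the point x, -y, -z); pixel columns grow to the right and rows downward; lengths in mm; the calibration is good to about 2 mm. A picture is of the moment at which its call begins: read the wrist's pose just before it. There is no depth.
- ctrl.hand_in(): hands the job in, once; it reports no verdict.
The state is a dict: "clock": time; "joint_positions": joint angles; "joint_vel": joint speeds; "effort": joint torques, N m; "tcp_pos": TCP position; "tool_rot": TCP orientation; "contact_force": force on the tool from outside, world axes, zero at the start; "torque": the same for the moment, N m; "grip_width": finger opening in mm.
Only numpy, scipy, OpenCV 4.12 (cv2) and the standard library are available. Lean on these libraries where they do the work, as an engineer would, in place of code of your own. Each camera call takes 0.05 s, during which the arm holds its last target.

## Task

Put the pipette stand back together. Stand the two-step support sleeve over the rod, wide end down, and slide it gently (well under 25 N) down until the sprung balls click into its inner groove, not beyond, so that the catch alone carries it; let go, then set the carousel head down squarely over the sleeve's neck without pushing the sleeve off its catch. Leave the other things on the bench where they are.

Things in the scene. Friction and masses are not known exactly. Their poses are not given: they have to be found in the camera images.
- stand: Pipette stand, fixed: round grey base 130 mm across, 14 mm thick, with a vertical steel rod 16 mm across in its middle. Origin: centre of the base's underside, on the rod's axis; z up. Two sprung steel balls 12 mm across stick 5 mm out of a slot in the rod, on the stand's own +y and -y sides, at one height.
- rod_top (a point): Centre of the rod's top end, 145 mm above the bench; the last 8 mm taper to 8 mm across. The height of the balls is not measured and differs each time: their centres lie anywhere from 20 to 60 mm below the rod's top, so find them by feel (or sight).
- ball_a (a joint): How far the ball on the stand's +y side is pressed in (m): 0 free (spring preloaded, about 3 N to start it, 0.7 N more per mm); about 0.0036 while the lip or plain bore of the sleeve lies over it; about 0.0016 when sprung out into the sleeve's groove.
- ball_b (a joint): The same for the ball on the stand's -y side.
- sleeve: Loose aluminium support sleeve, about 160 g, upright on the bench, 70 mm tall: wide lower part 40 mm across (0 to 34 mm up), then a flat shoulder and a neck 28 mm across (34 to 70 mm up) to grip. Origin: centre of the underside; z up, towards the neck. A bore 18 mm across runs right through, with a 45 degree mouth, 24 mm across and 3 mm deep, below.
- groove (a point): Middle of the groove inside the sleeve's bore, on the axis, 17 mm above the underside: 22 mm across, 9 mm high, all round; below it is a lip, above it plain bore. Seated, it is level with the balls, with little play, the rod's top 7 mm above to 33 mm below the neck's top. The catch then carries sleeve and head but gives way to a push of about 10 N.
- sleeve_top (a point): Centre of the neck's top end, 70 mm above the sleeve's underside. Sliding on: the mouth meets the balls when the underside is about 3.5 mm above their centres; past them takes 9 to 17 N, then 1 to 3 N while they ride on the lip; they spring into the groove some 16 mm on, pulling the sleeve down; it is centred on them 20.5 mm after the first touch.
- head: Loose grey plastic carousel head, about 220 g, on the bench knob up: eight flat arms 7 mm thick out to 60 mm from the axis (tips 10 mm thick), a hub 44 mm across and 58 mm tall, on it a round black knob to grip, 24 mm across, 58 to 90 mm up. Origin: centre of the underside; z up.
- knob (a point): Middle of the head's knob, on the axis, 76 mm above its underside. The hub's socket, open below, is 33 mm across and 52 mm deep; it goes over the sleeve's neck until the hub's underside rests on the sleeve's shoulder.
- flask_big: Bystander: empty conical glass flask 84 mm across, 135 mm tall. Origin: centre of underside.
- flask_small: Bystander: empty conical glass flask 64 mm across, 105 mm tall. Origin: centre of underside.
- bottle: Bystander: amber bottle 52 mm across, 105 mm tall. Origin: centre of underside.
- beaker: Bystander: glass beaker 60 mm across, 70 mm tall. Origin: centre of underside.
- spacer: Bystander: plain aluminium ring 44 mm across, 30 mm bore, 22 mm tall, one step only; not the sleeve. Origin: centre of underside.
- jar: Bystander: amber jar 60 mm across, 70 mm tall. Origin: centre of underside.
Not all that is in view belongs to the job. What is shaped like the head but yellow is not meant. What is shaped like the stand but purple is not meant.

How it is judged:
By the outcome, as a careful person would: the job done as asked, in the order asked, and still so for the second after the job is handed in, with the robot touching nothing.
It also fails if it takes over 61 s, if anything falls off the work surface, if the arm or the gripper's body presses on something with over 40 N, if the wrist force passes 120 N, or if a joint passes its speed limit or range.

## Working session

There is one attempt and no reset: what is moved stays moved. The work goes in short steps, Python scripts to look and compute and a shell command to move; the robot and the scene stay as the last step left them, time stands still between calls to the robot, and variables do not carry over. Pictures are saved under pics/ and viewed, and the job is handed in when it is done.

```bash
ls; mkdir -p pics; python3 - <<'E'
from workcell import ctrl
import cv2
print(ctrl.get_obs(), ctrl.grasp_offset)
for n in ("scene","side","wrist"):
    c=ctrl.capture(n); cv2.imwrite(f"pics/{n}0.png",c["frame"][:,:,::-1])
    print(n,{k:v for k,v in c.items() if k!="frame"})
E
```

```text
pics
{'clock': 0.0, 'joint_positions': array([-1.90063151e-02,  4.23872679e-01,  1.63070079e+00, -2.89455068e-05,
        1.08858745e+00, -1.90007103e-02]), 'joint_vel': array([-0.00044444, -0.00104506, -0.00097491, -0.00079831,  0.00116425,
       -0.00073443]), 'effort': array([ 6.87376578e-04, -5.57382560e+01, -2.81743366e+01,  7.52266601e-05,
        7.21184188e-03,  1.02962622e-05]), 'tcp_pos': array([6.24448293e+02, 2.45388551e-02, 2.30521569e+02]), 'tool_rot': array([ 0.50039288, -0.50039105,  0.49960473, -0.49961073]), 'contact_force': array([-0.41734635,  0.54532835, -0.69118485]), 'torque': array([-0.00387773,  0.00191869, -0.00466187]), 'grip_width': 85.43917776174398} 18.700000000000003
scene {'K': array([[510.92100562,   0.        , 277.24349106],
       [  0.        , 510.92100562, 209.3657415 ],
       [  0.        ,   0.        ,   1.        ]]), 'xyz': array([1271.92526239,  358.38017189,  791.01297307]), 'attitude': array([0.25305973, 0.35481864, 0.73574922, 0.51839906])}
side {'K': array([[406.50696016,   0.        , 286.62347382],
       [  0.        , 406.50696016, 207.80047351],
       [  0.        ,   0.        ,   1.        ]]), 'xyz': array([ 230.02915073, -766.66902313,  637.97585809]), 'attitude': array([ 0.48892071, -0.06384388, -0.11939968,  0.86175647])}
wrist {'K': array([[351.95075263,   0.        , 278.28696531],
       [  0.        , 351.95075263, 214.83525359],
       [  0.        ,   0.        ,   1.        ]]), 'hand_eye': array([[ 1.76454983e-05, -9.57215166e-01, -2.89377132e-01,
        -7.41682285e+01],
       [ 6.55356741e-04,  2.89377081e-01, -9.57214958e-01,
        -1.41967237e+02],
       [ 9.99999785e-01, -1.72754720e-04,  6.32423615e-04,
        -5.18798283e-01],
       [ 0.00000000e+00,  0.00000000e+00,  0.00000000e+00,
         1.00000000e+00]])}
```

View pics/scene0.png

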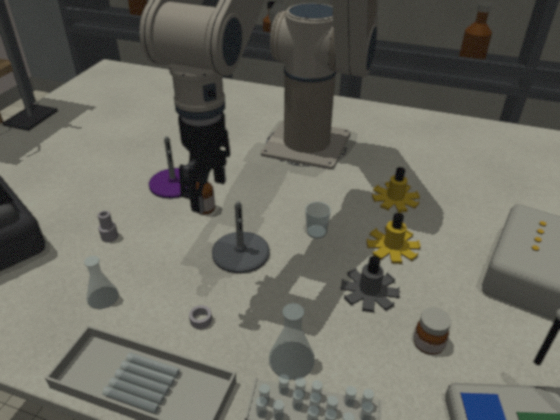

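View pics/side0.png

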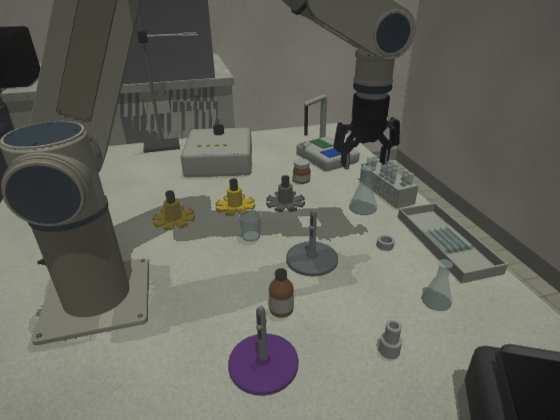

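View pics/wrist0.png

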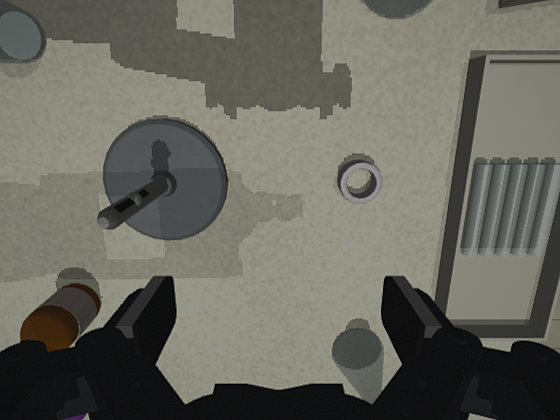

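The scene view shows the grey stand (base ~(241,250), rod top (239,206)), the sleeve (~(107,228)) and the grey head (~(371,285)). The side view shows the same at (312,258), (391,340) and (286,195). I'll zoom in.

```bash
cat > h.py <<'E'
import numpy as np, cv2
from scipy.spatial.transform import Rotation as R
from workcell import ctrl
def pose(c,obs=None):
    if "hand_eye" in c:
        T=np.eye(4);T[:3,:3]=R.from_quat(obs["tool_rot"]).as_matrix();T[:3,3]=obs["tcp_pos"]
        return T@c["hand_eye"]
    T=np.eye(4);T[:3,:3]=R.from_quat(c["attitude"]).as_matrix();T[:3,3]=c["xyz"];return T
def proj(T,K,P):
    p=(np.atleast_2d(P)-T[:3,3])@T[:3,:3]
    x=p[:,0]/-p[:,2];y=-p[:,1]/-p[:,2]
    return np.c_[K[0,0]*x+K[0,2],K[1,1]*y+K[1,2]]
def ray(T,K,uv):
    d=np.array([(uv[0]-K[0,2])/K[0,0],-(uv[1]-K[1,2])/K[1,1],-1.]);d=T[:3,:3]@d
    return T[:3,3],d/np.linalg.norm(d)
def atz(T,K,uv,z):
    o,d=ray(T,K,uv);return o+d*(z-o[2])/d[2]
def tri(rs):
    A=0;b=0
    for o,d in rs:
        M=np.eye(3)-np.outer(d,d);A=A+M;b=b+M@o
    return np.linalg.solve(A,b)
def circ(c,r,z,n=60):
    t=np.linspace(0,2*np.pi,n);return np.c_[c[0]+r*np.cos(t),c[1]+r*np.sin(t),0*t+z]
def zoom(img,x,y,w,h,f,name):
    cv2.imwrite(name,cv2.resize(img[y:y+h,x:x+w],None,fx=f,fy=f,interpolation=cv2.INTER_CUBIC)[:,:,::-1])
E
python3 - <<'E'
import cv2,numpy as np
s=cv2.imread("pics/scene0.png");d=cv2.imread("pics/side0.png")
def z(i,x,y,w,h,f=4):return cv2.resize(i[y:y+h,x:x+w],None,fx=f,fy=f,interpolation=cv2.INTER_CUBIC)
a=np.hstack([z(s,80,200,60,60,6),z(s,335,245,75,60,6)]);cv2.imwrite("pics/a.png",a)
b=np.hstack([z(d,360,305,60,60,6),z(d,255,165,60,60,6)]);cv2.imwrite("pics/b.png",b)
c=np.hstack([z(s,205,195,75,80,5),z(d,280,200,70,80,5)]);cv2.imwrite("pics/c.png",c)
E
```

```text
(no output)
```

View pics/a.png

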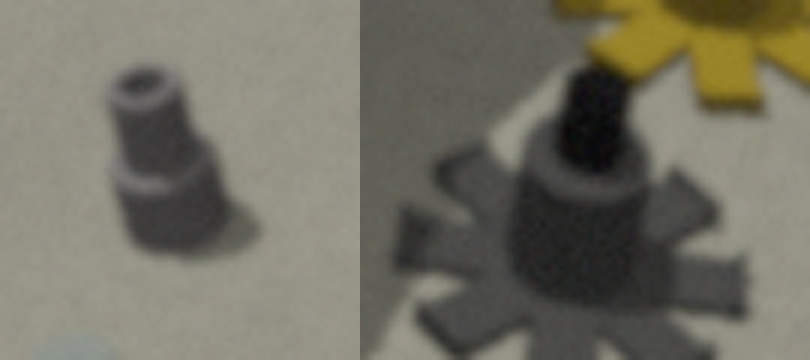

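View pics/b.png

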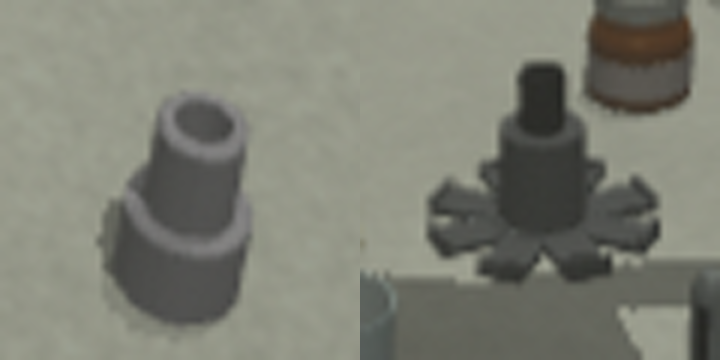

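View pics/c.png

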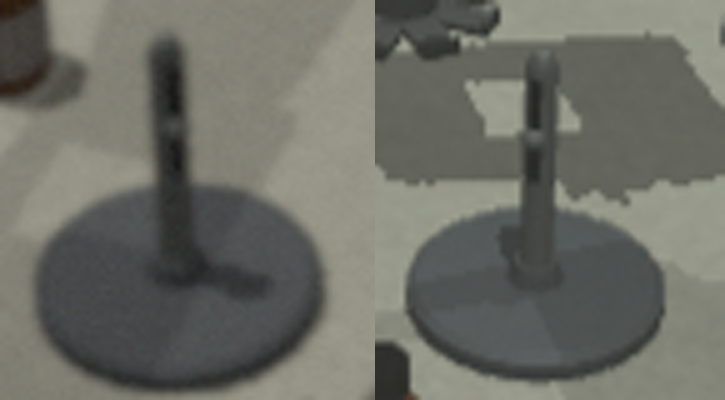

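```bash
python3 - <<'E'
from h import *
S=ctrl.capture("scene");D=ctrl.capture("side");W=ctrl.capture("wrist");o=ctrl.get_obs()
C={'s':(pose(S),S["K"]),'d':(pose(D),D["K"]),'w':(pose(W,o),W["K"])}
def f(name,z,**k):
    print(name,'tri',tri([ray(*C[c],u) for c,u in k.items()]).round(1),{c:atz(*C[c],u,z)[:2].round(1) for c,u in k.items()})
f('sleeve top',70,s=(104.5,214.3),d=(393.8,325.3))
f('knob top',90,s=(375.5,258.3),d=(285.3,176.7))
f('rod top',145,s=(238,203.4),d=(313.2,211.2),w=(105,221))
f('rod base',14,s=(205+176/5,195+262/5),d=(280+161/5,200+270/5),w=(168,184))
f('disc',14,w=(166,178),s=(205+180/5,195+282/5),d=(280+160/5,200+287/5))
f('ball',0,s=(205+175/5,195+127/5),d=(280+160/5,200+138/5),w=(138,199))
print(ctrl.get_obs()['clock'])
zoom(W["frame"],70,100,180,150,4.4,"pics/w1.png")
E
```

```text
sleeve top tri [ 557.7 -306.    66.7] {'s': array([ 559.7, -302. ]), 'd': array([ 556.9, -309.9])}
knob top tri [517.1 298.5  88.6] {'s': array([516.1, 299.5]), 'd': array([516.9, 292.4])}
rod top tri [504.6   1.1 141.2] {'s': array([509.6,   4.8]), 'd': array([502.9,  -4.8]), 'w': array([506.1,   0.8])}
rod base tri [507.    0.9  16.1] {'s': array([502.1,   0.8]), 'd': array([506.6,   3. ]), 'w': array([509.4,  -0.9])}
disc tri [505.1   3.1   4.3] {'w': array([507.9,   5.4]), 's': array([513.6,   7.6]), 'd': array([501.7, -10. ])}
ball tri [505.7   4.   93.6] {'s': array([399.2, -43.6]), 'd': array([551.3, 136. ]), 'w': array([470.6, -20.5])}
0.3
```

View pics/w1.png

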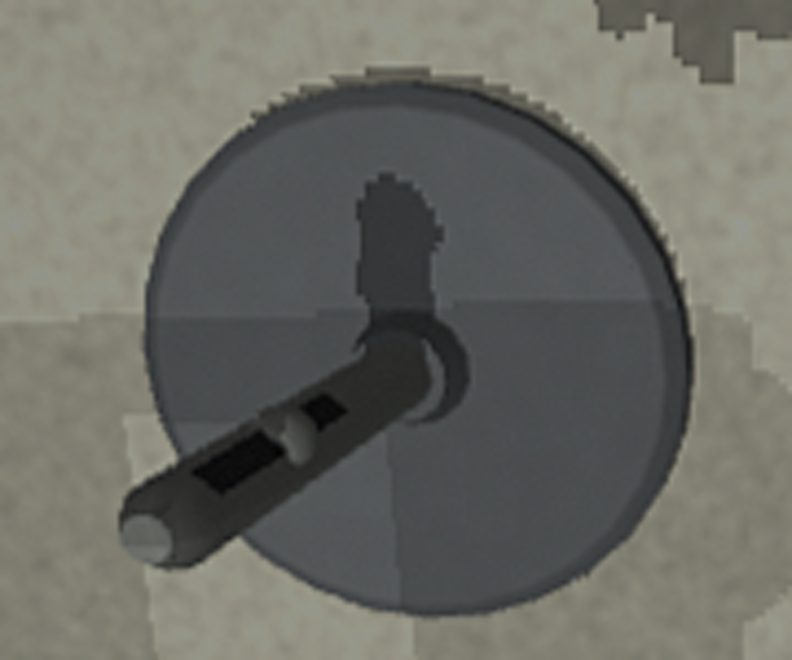

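```bash
python3 - <<'E'
from h import *
S=ctrl.capture("scene");D=ctrl.capture("side");o=ctrl.get_obs()
C={'s':(pose(S),S["K"]),'d':(pose(D),D["K"])}
for n,s,d in [('bottle base',(206,210),(281,310)),('flask_small',(102,297),(436,300)),('beaker',(317,232),(250,236)),('spacer',(201,320),(386,244)),('purple base',(172,183),(263,362)),('head hub base',(371,290),(286,203)),('yellow1',(394,243),(236,208)),('jar',(432,342),(302,178)),('flaskbig',(292,362),(363,207))]:
    print(n,atz(*C['s'],s,5)[:2].round(),atz(*C['d'],d,5)[:2].round())
print(R.from_quat(o['tool_rot']).as_matrix().round(3))
E
```

```text
bottle base [ 396. -136.] [ 384. -153.]
flask_small [ 726. -210.] [ 718. -217.]
beaker [383. 146.] [374. 137.]
spacer [711.   6.] [711.   1.]
purple base [ 322. -271.] [ 318. -272.]
head hub base [521. 302.] [515. 281.]
yellow1 [360. 323.] [362. 294.]
jar [612. 435.] [614. 431.]
flaskbig [742. 202.] [733. 193.]
[[ 0. -0.  1.]
 [-1.  0.  0.]
 [-0. -1. -0.]]
```

```bash
python3 -m crank '{"dp":[[0.2,0,-0.05],[0.4,0,-0.1],[0.6,0,-0.16],[0.8,0,-0.24],[0.9,0,-0.3],[0.95,0,-0.33],[0.95,0,-0.33]],"turn":[[0,0,0],[0,0,0],[0,0,0],[0,0,0],[0,0,0],[0,0,0],[0,0,0]],"jaw":[0,0,0,0,0,0,0]}'
python3 -m crank '{"dp":[[0.2,0,0],[0.35,0,0],[0.45,0,0],[0.5,0,0],[0.5,0,0],[0.5,0,0]],"turn":[[0,0,0],[0,0,0],[0,0,0],[0,0,0],[0,0,0],[0,0,0]],"jaw":[0,0,0,0,0,0]}'
python3 - <<'E'
from h import *
o=ctrl.get_obs();W=ctrl.capture("wrist");cv2.imwrite("pics/w2.png",W["frame"][:,:,::-1]);print(o['tcp_pos'],R.from_quat(o['tool_rot']).as_matrix().round(3))
E
```

```text
clock: 0.98
tcp_pos: [557.8, -191.9, 231.4]
tool_rot: [-0.499, 0.501, -0.501, 0.499]
contact_force: [0.2, 0.6, -0.2]
grip_width: 85.6
clock: 1.48
tcp_pos: [559.3, -288.8, 231.0]
tool_rot: [-0.5, 0.5, -0.5, 0.5]
contact_force: [-0.8, -0.6, 0.3]
grip_width: 85.3
[ 559.29690549 -288.80300723  231.00713487] [[ 0.    -0.     1.   ]
 [-1.     0.001  0.   ]
 [-0.001 -1.    -0.   ]]
```

View pics/w2.png

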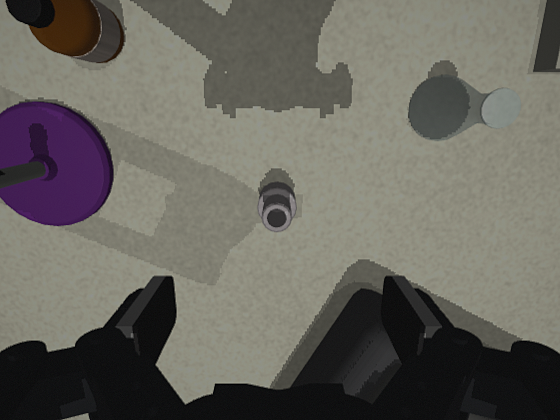

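```bash
python3 - <<'E'
from h import *
o=ctrl.get_obs();W=ctrl.capture("wrist");T=pose(W,o);K=W["K"]
zoom(W["frame"],235,160,80,80,8,"pics/w3.png")
for z in (0,60,120): print(z,atz(T,K,(350,290),z).round(),atz(T,K,(300,350),z).round())
print(atz(T,K,(275.5,217),70))
E
```

```text
0 [ 643. -420.    0.] [ 586. -504.    0.]
60 [ 630. -387.   60.] [ 581. -457.   60.]
120 [ 616. -354.  120.] [ 577. -411.  120.]
[ 555.96556647 -307.7302646    70.        ]
```

View pics/w3.png

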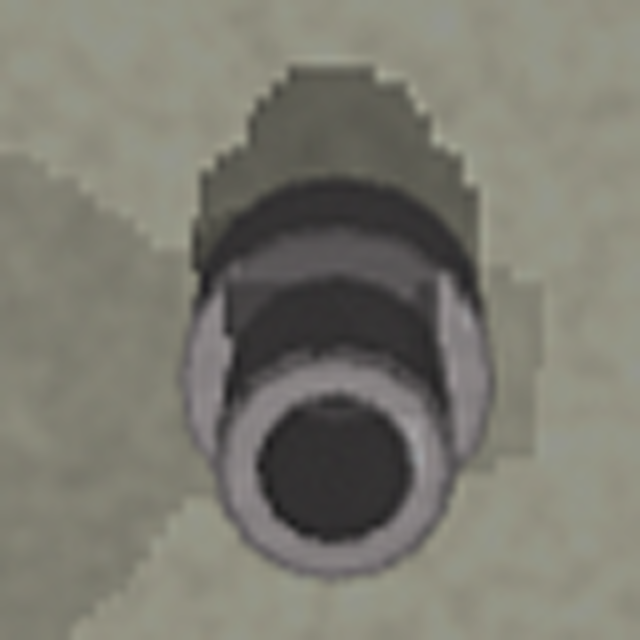

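```bash
python3 - <<'E'
from h import *
o=ctrl.get_obs();W=ctrl.capture("wrist");T=pose(W,o);K=W["K"]
p=atz(T,K,(276.95,218.4),70);print(o['tcp_pos'],p)
Rm=R.from_quat(o['tool_rot']).as_matrix()
print(Rm.T@(np.array([p[0],p[1],38])-o['tcp_pos'])/200)
E
```

```text
[ 559.1901705  -288.24514998  231.1317756 ] [ 557.21445678 -308.94189152   70.        ]
[ 0.10421301  0.96558373 -0.00955232]
```

```bash
python3 -m crank '{"dp":[[0.05,0.1,-0.005],[0.103,0.25,-0.01],[0.103,0.4,-0.01],[0.103,0.55,-0.01],[0.103,0.65,-0.01],[0.103,0.7,-0.01],[0.103,0.7,-0.01]],"turn":[[0,0,0],[0,0,0],[0,0,0],[0,0,0],[0,0,0],[0,0,0],[0,0,0]],"jaw":[0.3,0.3,0.3,0.3,0.3,0.3,0.3]}'
python3 - <<'E'
from h import *
o=ctrl.get_obs();W=ctrl.capture("wrist");cv2.imwrite("pics/w4.png",W["frame"][:,:,::-1]);print(o['tcp_pos'],R.from_quat(o['tool_rot']).as_matrix().round(3),o['contact_force'])
E
```

```text
clock: 2.22
tcp_pos: [555.8, -308.8, 89.0]
tool_rot: [-0.501, 0.501, -0.498, 0.5]
contact_force: [0.1, -0.2, 0.2]
grip_width: 59.6
[ 555.78842688 -308.8111625    89.02107109] [[ 0.001 -0.004  1.   ]
 [-1.     0.002  0.001]
 [-0.002 -1.    -0.004]] [ 0.10117675 -0.19979831  0.17035411]
```

View pics/w4.png

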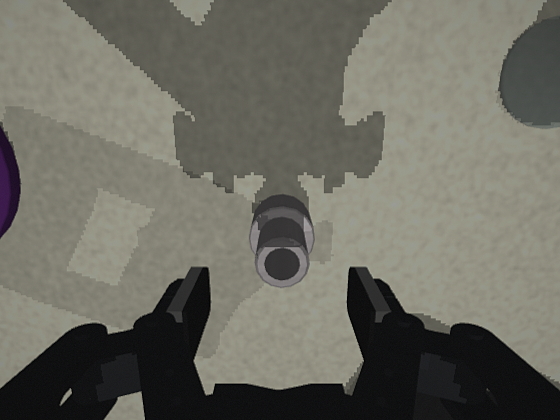

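```bash
python3 - <<'E'
from h import *
o=ctrl.get_obs();W=ctrl.capture("wrist");T=pose(W,o);K=W["K"]
zoom(W["frame"],240,220,80,80,8,"pics/w5.png")
print(atz(T,K,(282,264.5),70),o['tcp_pos'])
E
```

```text
[ 558.05847994 -310.82921618   70.        ] [ 556.84054267 -309.62908676   90.79860252]
```

View pics/w5.png

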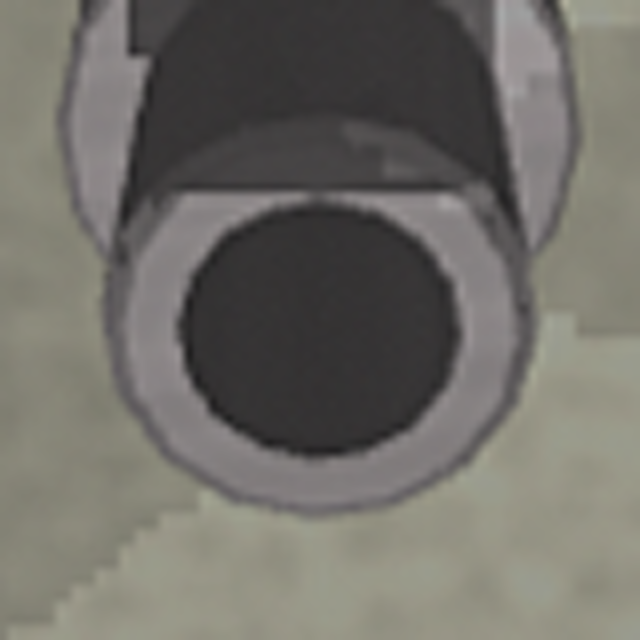

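```bash
python3 -m crank '{"dp":[[-0.002,0.1,0.002],[-0.002,0.2,0.002],[-0.002,0.265,0.002],[-0.002,0.265,0.002],[-0.002,0.265,0.002]],"turn":[[0,0,0],[0,0,0],[0,0,0],[0,0,0],[0,0,0]],"jaw":[0.3,0.3,0.3,0.3,0.3]}'
python3 - <<'E'
from h import *
o=ctrl.get_obs();print(o['tcp_pos'],o['contact_force'])
E
```

```text
clock: 2.73
tcp_pos: [557.7, -310.2, 38.9]
tool_rot: [-0.5, 0.5, -0.5, 0.5]
contact_force: [0.7, 0.5, -0.1]
grip_width: 59.8
[ 557.67143285 -310.21928225   38.89346764] [ 0.6914768   0.45703461 -0.09958026]
```

```bash
python3 -m crank '{"dp":[[0,0,0],[0,0,0],[0,0,0],[0,0,0],[0,0,0],[0,0,0],[0,0,0]],"turn":[[0,0,0],[0,0,0],[0,0,0],[0,0,0],[0,0,0],[0,0,0],[0,0,0]],"jaw":[1,1,1,1,1,1,1]}'
python3 -m crank '{"dp":[[0,0,0],[0,0,0],[0,-0.05,0],[0,-0.1,0],[0,-0.1,0]],"turn":[[0,0,0],[0,0,0],[0,0,0],[0,0,0],[0,0,0]],"jaw":[1,1,1,1,1]}'
```

```text
clock: 3.32
tcp_pos: [558.2, -310.7, 39.9]
tool_rot: [0.5, -0.499, 0.501, -0.5]
contact_force: [-0.7, 0.3, 6.2]
grip_width: 26.6
clock: 3.73
tcp_pos: [558.7, -310.9, 60.9]
tool_rot: [0.5, -0.499, 0.501, -0.5]
contact_force: [1.0, -0.5, -1.2]
grip_width: 26.7
```

```bash
python3 -m crank '{"dp":[[0,-0.15,0],[0,-0.35,0],[0,-0.55,0],[0,-0.72,0],[0,-0.82,0],[-0.1,-0.82,-0.03],[-0.28,-0.82,-0.07],[-0.46,-0.82,-0.12],[-0.64,-0.82,-0.17],[-0.82,-0.82,-0.22],[-0.95,-0.82,-0.26],[-1,-0.82,-0.26],[-1,-0.82,-0.26],[-1,-0.82,-0.26]],"turn":[[0,0,0],[0,0,0],[0,0,0],[0,0,0],[0,0,0],[0,0,0],[0,0,0],[0,0,0],[0,0,0],[0,0,0],[0,0,0],[0,0,0],[0,0,0],[0,0,0]],"jaw":[1,1,1,1,1,1,1,1,1,1,1,1,1,1]}'
python3 - <<'E'
from h import *
o=ctrl.get_obs();W=ctrl.capture("wrist");cv2.imwrite("pics/w6.png",W["frame"][:,:,::-1]);print(o['tcp_pos'],o['contact_force'])
print([ (ctrl.capture("wrist"),ctrl.get_obs()['tcp_pos'].round(2))[1] for _ in range(3)])
E
```

```text
clock: 4.9
tcp_pos: [506.0, -110.3, 222.8]
tool_rot: [-0.5, 0.499, -0.5, 0.5]
contact_force: [-0.2, -1.4, -1.6]
grip_width: 26.5
[ 506.01229936 -110.25600094  222.83946166] [-0.17101204 -1.36664489 -1.62020905]
[array([ 506.1 , -111.2 ,  222.61]), array([ 505.96, -111.32,  222.45]), array([ 505.82, -111.32,  222.33])]
```

View pics/w6.png

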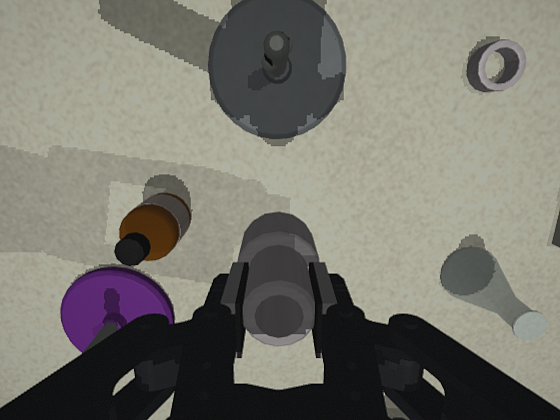

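```bash
python3 - <<'E'
from h import *
P=[];
W=ctrl.capture("wrist");o=ctrl.get_obs();T=pose(W,o);K=W["K"]
a=cv2.resize(W["frame"][15:105,235:325],None,fx=5,fy=5,interpolation=cv2.INTER_CUBIC)
b=cv2.resize(W["frame"][205:355,225:335],None,fx=3,fy=3,interpolation=cv2.INTER_CUBIC)
cv2.imwrite("pics/a7.png",np.hstack([a,b])[:,:,::-1])
E
```

```text
(no output)
```

View pics/a7.png

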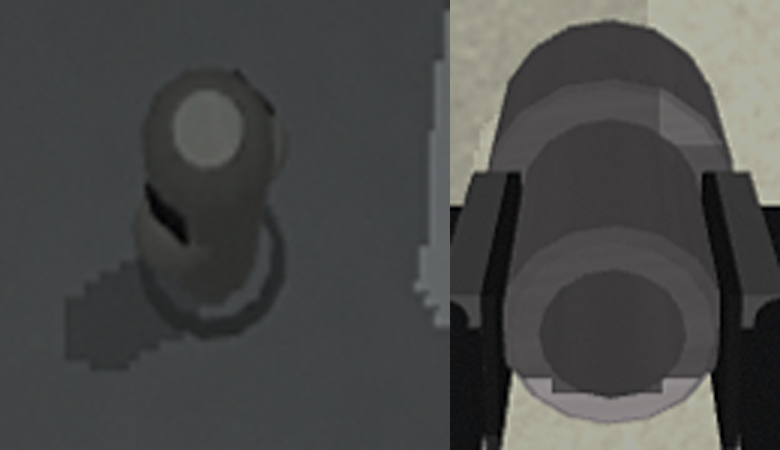

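```bash
python3 - <<'E'
from h import *
W=ctrl.capture("wrist");o=ctrl.get_obs();T=pose(W,o);K=W["K"]
H=W["hand_eye"]
for ty in (-28,-31,-34):
    # ray in tool frame: plane tool y
    oo,d=ray(H,K,(279.3,316)); print('sleeve top tool',ty,(oo+d*(ty-oo[1])/d[1]).round(2))
    oo,d=ray(H,K,(279.2,304.4)) 
print('rodtop',o['tcp_pos'],atz(T,K,(276.6,40.6),145), 'R',R.from_quat(o['tool_rot']).as_matrix().round(4))
p=atz(T,K,(276.6,40.6),145)
# ball: hypothesise center height, direction angle; predict
best=[]
for zc in range(85,126,5):
  for ang in range(0,180,15):
    u=np.array([np.cos(np.radians(ang)),np.sin(np.radians(ang)),0])
    q=proj(T,K,np.array([[p[0],p[1],zc]]*2)+np.outer([1,-1],u)*10)
    obs=np.array([[265,63],[290.6,44]])
    e=min(np.abs(q-obs).sum(),np.abs(q[::-1]-obs).sum());best.append((e,zc,ang))
print(sorted(best)[:6])
E
```

```text
sleeve top tool -28 [ -0.56 -28.    -0.22]
sleeve top tool -31 [ -2.5  -31.    -0.23]
sleeve top tool -34 [ -4.43 -34.    -0.24]
rodtop [ 505.5670624  -111.11999804  222.1996013 ] [ 5.04084894e+02 -2.15000968e-01  1.45000000e+02] R [[-1.3e-03 -1.0e-04  1.0e+00]
 [-1.0e+00 -1.0e-04 -1.3e-03]
 [ 1.0e-04 -1.0e+00 -1.0e-04]]
[(np.float64(4.662797413913552), 100, 30), (np.float64(4.926425361549576), 95, 30), (np.float64(5.179448201728746), 90, 30), (np.float64(5.640862604641001), 105, 30), (np.float64(6.340354234572828), 85, 30), (np.float64(8.046199579655308), 110, 30)]
```

```bash
python3 -m crank '{"dp":[[-0.12,0,0],[-0.24,0,0],[-0.3,0,0],[-0.3,0,0],[-0.3,0,0],[-0.3,0,0]],"turn":[[0,0,0],[0,0,0],[0,0,0],[0,0,0],[0,0,0],[0,0,0]],"jaw":[1,1,1,1,1,1]}'
python3 - <<'E'
from h import *
W=ctrl.capture("wrist");o=ctrl.get_obs();print(o['tcp_pos'])
cv2.imwrite("pics/w8.png",W["frame"][:,:,::-1])
a=cv2.resize(W["frame"][60:200,220:340],None,fx=5,fy=5,interpolation=cv2.INTER_CUBIC)[:600]
cv2.imwrite("pics/a8.png",a[:,:,::-1])
E
```

```text
clock: 5.7
tcp_pos: [505.5, -50.8, 222.3]
tool_rot: [0.5, -0.5, 0.5, -0.5]
contact_force: [-0.1, -0.0, -1.8]
grip_width: 26.3
[505.50903511 -50.94194539 222.30874191]
```

View pics/w8.png

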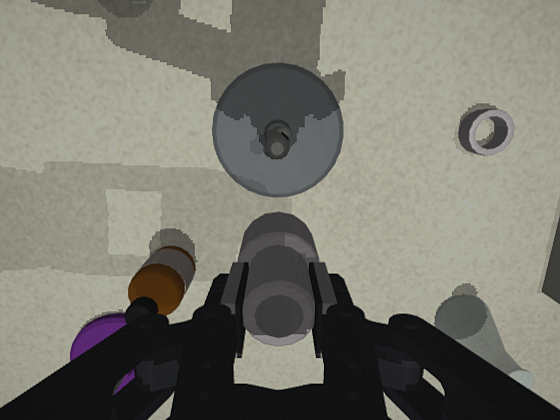

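View pics/a8.png

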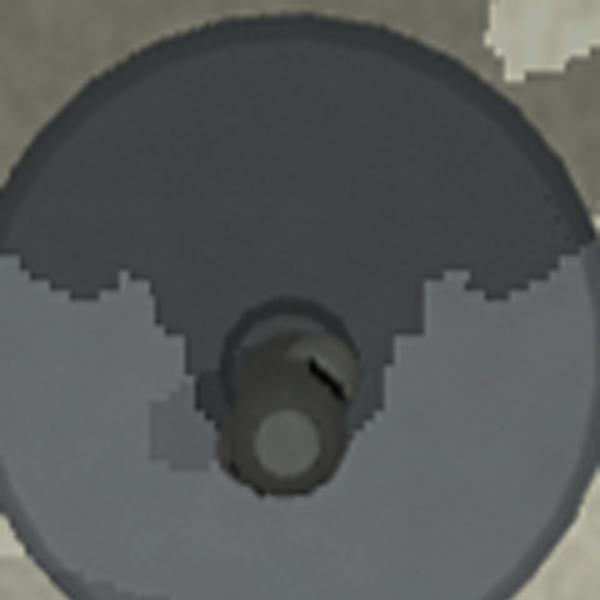

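```bash
python3 - <<'E'
from h import *
from scipy.optimize import least_squares
W=ctrl.capture("wrist");o=ctrl.get_obs();T=pose(W,o);K=W["K"]
p=atz(T,K,(277.4,148.2),145);print('rodtop',p)
print('sleeve shoulder? tool',[ (lambda r:(r[0]+r[1]*(0-0)))(ray(W['hand_eye'],K,(278,300)))])
f=W["frame"].copy()
f=cv2.resize(f,None,fx=4,fy=4,interpolation=cv2.INTER_CUBIC)
def dr(P,col):
    q=((proj(T,K,P)+.5)*4-.5).round().astype(int);cv2.polylines(f,[q.reshape(-1,1,2)],True,col,1)
c=p[:2]
for r,z in ((4,145),(8,137),(8,14),(65,14),(65,0)): dr(circ(c,r,z),(255,0,0))
for zc in (90,100,110):
  u=np.array([np.cos(np.radians(30)),np.sin(np.radians(30))])
  dr(circ(c+u*7,6,zc),(0,255,0))
cv2.imwrite("pics/o8.png",f[230:810,830:1390,::-1])
# sleeve overlay in tool frame
H=W["hand_eye"]
g=cv2.resize(W["frame"],None,fx=4,fy=4,interpolation=cv2.INTER_CUBIC)
for col,x0,t0 in (((255,0,0),-2,39.5),((0,255,0),-1.2,38.5)):
  for r,h in ((14,70),(9,70),(20,34),(20,0)):
    t=np.linspace(0,2*np.pi,60);P=np.c_[x0+r*np.cos(t),0*t+(t0-h),r*np.sin(t)]
    q=((proj(H,K,P)+.5)*4-.5).round().astype(int);cv2.polylines(g,[q.reshape(-1,1,2)],True,col,1)
cv2.imwrite("pics/s8.png",g[820:1400,880:1350,::-1])
E
```

```text
rodtop [ 5.04330075e+02 -2.53821818e-01  1.45000000e+02]
sleeve shoulder? tool [array([ -74.16822322, -141.96812683,   -0.51988517])]
```

View pics/o8.png

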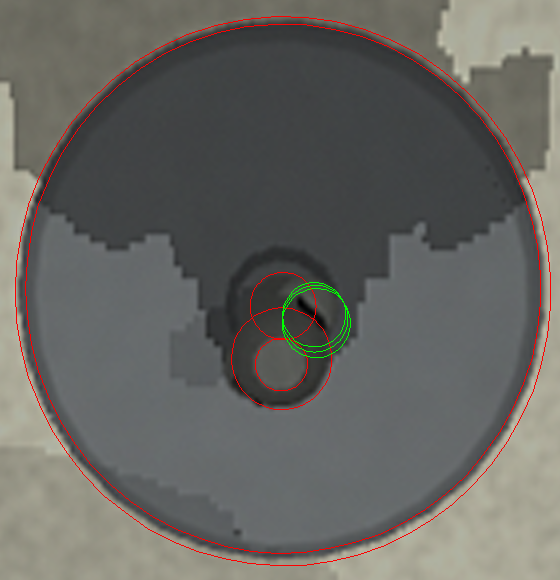

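View pics/s8.png

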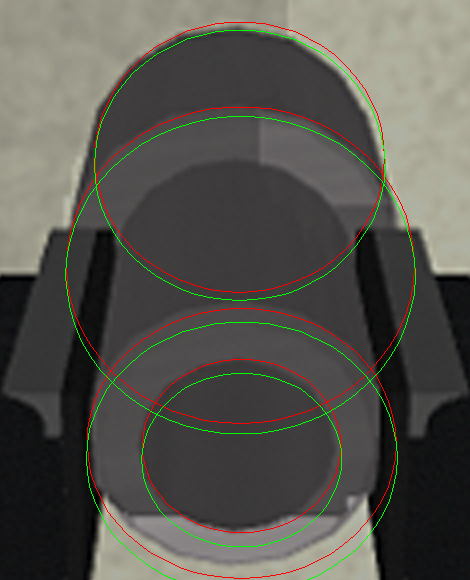

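```bash
python3 -m crank '{"dp":[[-0.1,0,0],[-0.2,0,-0.003],[-0.243,0,-0.0035],[-0.243,0.05,-0.0035],[-0.243,0.12,-0.0035],[-0.243,0.16,-0.0035],[-0.243,0.16,-0.0035],[-0.243,0.16,-0.0035]],"turn":[[0,0,0],[0,0,0],[0,0,0],[0,0,0],[0,0,0],[0,0,0],[0,0,0],[0,0,0]],"jaw":[1,1,1,1,1,1,1,1]}'
python3 - <<'E'
from h import *
W=ctrl.capture("wrist");o=ctrl.get_obs();print(o['tcp_pos'],o['contact_force'])
S=ctrl.capture("scene")["frame"];D=ctrl.capture("side")["frame"]
a=cv2.resize(S[150:280,190:290],None,fx=4,fy=4,interpolation=cv2.INTER_CUBIC)
b=cv2.resize(D[150:280,260:360],None,fx=4,fy=4,interpolation=cv2.INTER_CUBIC)
cv2.imwrite("pics/a9.png",np.hstack([a,b])[:,:,::-1])
E
```

```text
clock: 6.47
tcp_pos: [504.3, -2.2, 189.6]
tool_rot: [-0.5, 0.501, -0.5, 0.499]
contact_force: [-0.5, -0.1, -0.8]
grip_width: 26.6
[504.75926248  -2.14993468 190.17884153] [ 0.69357033  0.04586309 -1.64652419]
```

View pics/a9.png

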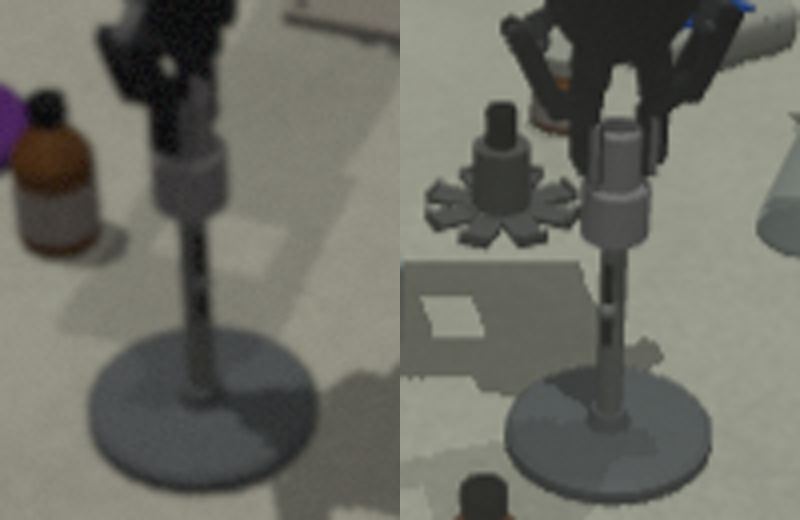

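Both views show the sleeve concentric above the rod. I'll feel my way down.

```bash
python3 -m crank '{"dp":[[0,0.01,0],[0,0.02,0],[0,0.03,0],[0,0.04,0],[0,0.04,0]],"turn":[[0,0,0],[0,0,0],[0,0,0],[0,0,0],[0,0,0]],"jaw":[1,1,1,1,1]}'
python3 -m crank '{"dp":[[0,0.01,0],[0,0.02,0],[0,0.03,0],[0,0.03,0]],"turn":[[0,0,0],[0,0,0],[0,0,0],[0,0,0]],"jaw":[1,1,1,1]}'
```

```text
clock: 7.03
tcp_pos: [504.4, -1.5, 181.9]
tool_rot: [0.5, -0.5, 0.5, -0.5]
contact_force: [-0.8, 0.5, -1.6]
grip_width: 26.6
clock: 7.37
tcp_pos: [504.4, -1.6, 175.9]
tool_rot: [0.5, -0.5, 0.5, -0.5]
contact_force: [-0.2, -0.4, -2.0]
grip_width: 26.9
```

```bash
python3 -m crank '{"dp":[[0,0.01,0],[0,0.02,0],[0,0.03,0],[0,0.03,0]],"turn":[[0,0,0],[0,0,0],[0,0,0],[0,0,0]],"jaw":[1,1,1,1]}'
python3 -m crank '{"dp":[[0,0.01,0],[0,0.02,0],[0,0.03,0],[0,0.03,0]],"turn":[[0,0,0],[0,0,0],[0,0,0],[0,0,0]],"jaw":[1,1,1,1]}'
```

```text
clock: 7.7
tcp_pos: [504.4, -1.6, 169.9]
tool_rot: [0.5, -0.5, 0.5, -0.5]
contact_force: [-0.5, 0.1, -1.8]
grip_width: 26.6
clock: 8.03
tcp_pos: [504.4, -1.6, 163.9]
tool_rot: [-0.5, 0.5, -0.5, 0.5]
contact_force: [-0.3, -0.3, -1.9]
grip_width: 26.5
```

```bash
python3 -m crank '{"dp":[[0,0.01,0],[0,0.02,0],[0,0.03,0],[0,0.03,0]],"turn":[[0,0,0],[0,0,0],[0,0,0],[0,0,0]],"jaw":[1,1,1,1]}'
python3 -m crank '{"dp":[[0,0.01,0],[0,0.02,0],[0,0.02,0]],"turn":[[0,0,0],[0,0,0],[0,0,0]],"jaw":[1,1,1]}'
python3 -m crank '{"dp":[[0,0.01,0],[0,0.02,0],[0,0.02,0]],"turn":[[0,0,0],[0,0,0],[0,0,0]],"jaw":[1,1,1]}'
```

```text
clock: 8.37
tcp_pos: [504.4, -1.6, 157.9]
tool_rot: [-0.5, 0.5, -0.5, 0.5]
contact_force: [0.0, 0.1, -1.6]
grip_width: 26.1
clock: 8.62
tcp_pos: [504.5, -1.6, 153.9]
tool_rot: [-0.5, 0.5, -0.5, 0.5]
contact_force: [0.3, -0.6, -1.1]
grip_width: 26.3
clock: 8.87
tcp_pos: [504.5, -1.6, 149.9]
tool_rot: [-0.5, 0.5, -0.5, 0.5]
contact_force: [-0.7, 0.0, -1.3]
grip_width: 26.5
```

```bash
for i in 1 2; do python3 - <<'E'
from h import *
D=ctrl.capture("side")["frame"];S=ctrl.capture("scene")["frame"]
a=cv2.resize(S[150:280,190:290],None,fx=4,fy=4,interpolation=cv2.INTER_CUBIC)
b=cv2.resize(D[150:280,260:360],None,fx=4,fy=4,interpolation=cv2.INTER_CUBIC)
cv2.imwrite("pics/a10.png",np.hstack([a,b])[:,:,::-1])
E
break; done
python3 -m crank '{"dp":[[0,0.005,0],[0,0.01,0],[0,0.01,0]],"turn":[[0,0,0],[0,0,0],[0,0,0]],"jaw":[1,1,1]}'
python3 -m crank '{"dp":[[0,0.005,0],[0,0.01,0],[0,0.01,0]],"turn":[[0,0,0],[0,0,0],[0,0,0]],"jaw":[1,1,1]}'
```

```text
clock: 9.22
tcp_pos: [504.6, -1.6, 148.2]
tool_rot: [-0.5, 0.5, -0.5, 0.5]
contact_force: [-0.7, 0.4, -1.2]
grip_width: 26.3
clock: 9.47
tcp_pos: [504.5, -1.6, 146.1]
tool_rot: [0.5, -0.5, 0.5, -0.5]
contact_force: [-1.4, 0.1, -1.9]
grip_width: 26.2
```

View pics/a10.png

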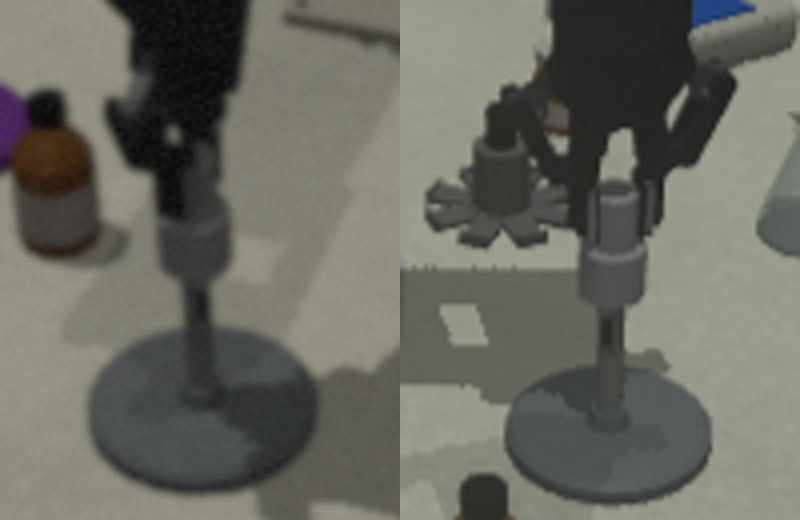

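```bash
for i in 1; do python3 -m crank '{"dp":[[0,0.004,0],[0,0.007,0],[0,0.007,0]],"turn":[[0,0,0],[0,0,0],[0,0,0]],"jaw":[1,1,1]}'; done
python3 -m crank '{"dp":[[0,0.004,0],[0,0.007,0],[0,0.007,0]],"turn":[[0,0,0],[0,0,0],[0,0,0]],"jaw":[1,1,1]}'
```

```text
clock: 9.72
tcp_pos: [504.6, -1.6, 144.8]
tool_rot: [0.5, -0.5, 0.5, -0.5]
contact_force: [-1.1, -0.1, -2.1]
grip_width: 26.2
clock: 9.97
tcp_pos: [505.0, -1.5, 143.9]
tool_rot: [-0.5, 0.5, -0.5, 0.5]
contact_force: [-0.9, 1.5, 3.3]
grip_width: 26.4
```

```bash
python3 -m crank '{"dp":[[0,0.004,0],[0,0.004,0]],"turn":[[0,0,0],[0,0,0]],"jaw":[1,1]}'
python3 -m crank '{"dp":[[0,0.004,0],[0,0.004,0]],"turn":[[0,0,0],[0,0,0]],"jaw":[1,1]}'
```

```text
clock: 10.13
tcp_pos: [505.3, -1.5, 143.5]
tool_rot: [-0.5, 0.5, -0.5, 0.5]
contact_force: [-1.4, 0.4, 6.1]
grip_width: 26.5
clock: 10.3
tcp_pos: [505.6, -1.5, 142.9]
tool_rot: [-0.499, 0.5, -0.5, 0.5]
contact_force: [-0.2, 0.7, 7.2]
grip_width: 26.8
```

```bash
python3 -m crank '{"dp":[[0,0.004,0],[0,0.004,0]],"turn":[[0,0,0],[0,0,0]],"jaw":[1,1]}'
python3 -m crank '{"dp":[[0,0.004,0],[0,0.004,0]],"turn":[[0,0,0],[0,0,0]],"jaw":[1,1]}'
python3 -m crank '{"dp":[[0,0.004,0],[0,0.004,0]],"turn":[[0,0,0],[0,0,0]],"jaw":[1,1]}'
```

```text
clock: 10.47
tcp_pos: [505.8, -1.6, 142.2]
tool_rot: [0.499, -0.499, 0.501, -0.501]
contact_force: [0.3, -0.4, 8.5]
grip_width: 26.7
clock: 10.63
tcp_pos: [505.7, -1.7, 141.4]
tool_rot: [0.499, -0.499, 0.501, -0.501]
contact_force: [0.0, -0.3, 6.2]
grip_width: 26.3
clock: 10.8
tcp_pos: [505.7, -1.7, 140.4]
tool_rot: [0.5, -0.499, 0.501, -0.501]
contact_force: [0.5, -0.8, 5.2]
grip_width: 26.2
```

```bash
python3 -m crank '{"dp":[[0,0.004,0],[0,0.008,0],[0,0.012,0],[0,0.012,0]],"turn":[[0,0,0],[0,0,0],[0,0,0],[0,0,0]],"jaw":[1,1,1,1]}'
python3 -m crank '{"dp":[[0,0.004,0],[0,0.008,0],[0,0.012,0],[0,0.012,0]],"turn":[[0,0,0],[0,0,0],[0,0,0],[0,0,0]],"jaw":[1,1,1,1]}'
python3 -m crank '{"dp":[[0,0.004,0],[0,0.008,0],[0,0.012,0],[0,0.012,0]],"turn":[[0,0,0],[0,0,0],[0,0,0],[0,0,0]],"jaw":[1,1,1,1]}'
```

```text
clock: 11.13
tcp_pos: [505.2, -1.7, 137.4]
tool_rot: [0.5, -0.5, 0.5, -0.5]
contact_force: [0.9, -0.4, -0.2]
grip_width: 26.6
clock: 11.47
tcp_pos: [504.7, -1.6, 134.5]
tool_rot: [0.5, -0.5, 0.5, -0.5]
contact_force: [0.8, -1.4, -1.6]
grip_width: 26.5
clock: 11.8
tcp_pos: [504.6, -1.6, 132.1]
tool_rot: [0.5, -0.5, 0.5, -0.5]
contact_force: [1.9, -1.9, -2.5]
grip_width: 26.5
```

```bash
python3 -m crank '{"dp":[[0,0.004,0],[0,0.008,0],[0,0.008,0]],"turn":[[0,0,0],[0,0,0],[0,0,0]],"jaw":[1,1,1]}'
python3 -m crank '{"dp":[[0,0.004,0],[0,0.004,0]],"turn":[[0,0,0],[0,0,0]],"jaw":[1,1]}'
python3 -m crank '{"dp":[[0,0.004,0],[0,0.004,0]],"turn":[[0,0,0],[0,0,0]],"jaw":[1,1]}'
python3 -m crank '{"dp":[[0,0.004,0],[0,0.004,0]],"turn":[[0,0,0],[0,0,0]],"jaw":[1,1]}'
```

```text
clock: 12.05
tcp_pos: [504.6, -1.6, 130.5]
tool_rot: [0.5, -0.5, 0.5, -0.5]
contact_force: [2.2, -0.2, -1.7]
grip_width: 26.6
clock: 12.22
tcp_pos: [504.5, -1.6, 129.7]
tool_rot: [0.5, -0.5, 0.5, -0.5]
contact_force: [2.1, -0.2, -2.6]
grip_width: 26.3
clock: 12.38
tcp_pos: [504.5, -1.6, 128.9]
tool_rot: [0.5, -0.5, 0.5, -0.5]
contact_force: [2.8, -1.6, -3.6]
grip_width: 26.2
clock: 12.55
tcp_pos: [504.6, -1.6, 128.0]
tool_rot: [0.5, -0.5, 0.5, -0.5]
contact_force: [2.1, -1.3, -4.1]
grip_width: 26.1
```

```bash
python3 -m crank '{"dp":[[0,0.004,0],[0,0.004,0]],"turn":[[0,0,0],[0,0,0]],"jaw":[1,1]}'
python3 -m crank '{"dp":[[0,0.004,0],[0,0.004,0]],"turn":[[0,0,0],[0,0,0]],"jaw":[1,1]}'
python3 -m crank '{"dp":[[0,0.004,0],[0,0.004,0]],"turn":[[0,0,0],[0,0,0]],"jaw":[1,1]}'
```

```text
clock: 12.72
tcp_pos: [504.4, -1.6, 127.1]
tool_rot: [0.5, -0.5, 0.5, -0.5]
contact_force: [1.8, -0.9, -4.0]
grip_width: 26.6
clock: 12.88
tcp_pos: [504.3, -1.6, 126.3]
tool_rot: [-0.5, 0.5, -0.5, 0.5]
contact_force: [2.0, -0.5, -6.4]
grip_width: 26.5
clock: 13.05
tcp_pos: [504.3, -1.6, 125.5]
tool_rot: [0.5, -0.5, 0.5, -0.5]
contact_force: [2.2, -0.5, -8.7]
grip_width: 26.9
```

```bash
python3 -m crank '{"dp":[[0,0.003,0],[0,0.003,0]],"turn":[[0,0,0],[0,0,0]],"jaw":[1,1]}'
python3 -m crank '{"dp":[[0,0.003,0],[0,0.003,0]],"turn":[[0,0,0],[0,0,0]],"jaw":[1,1]}'
```

```text
clock: 13.22
tcp_pos: [504.4, -1.5, 125.1]
tool_rot: [-0.5, 0.5, -0.5, 0.5]
contact_force: [1.2, -0.4, -6.6]
grip_width: 26.4
clock: 13.38
tcp_pos: [504.5, -1.5, 124.7]
tool_rot: [-0.5, 0.5, -0.5, 0.5]
contact_force: [-0.2, 0.4, -3.8]
grip_width: 26.6
```

```bash
python3 -m crank '{"dp":[[0,0.002,0],[0,0.002,0]],"turn":[[0,0,0],[0,0,0]],"jaw":[1,1]}'
python3 -m crank '{"dp":[[0,0.002,0],[0,0.002,0]],"turn":[[0,0,0],[0,0,0]],"jaw":[1,1]}'
```

```text
clock: 13.55
tcp_pos: [504.6, -1.5, 124.4]
tool_rot: [-0.5, 0.5, -0.5, 0.5]
contact_force: [0.4, 0.2, -1.4]
grip_width: 26.5
clock: 13.72
tcp_pos: [504.7, -1.5, 124.1]
tool_rot: [-0.5, 0.5, -0.5, 0.5]
contact_force: [-0.4, 0.6, -0.9]
grip_width: 26.1
```

```bash
python3 -m crank '{"dp":[[0,0,0],[0,0,0],[0,0,0],[0,0,0]],"turn":[[0,0,0],[0,0,0],[0,0,0],[0,0,0]],"jaw":[0.25,0.25,0.25,0.25]}'
python3 -m crank '{"dp":[[0,-0.05,0],[0,-0.2,0],[0,-0.4,0],[0,-0.55,0],[-0.1,-0.6,0],[-0.1,-0.6,0],[-0.1,-0.6,0]],"turn":[[0,0,0],[0,0,0],[0,0,0],[0,0,0],[0,0,0],[0,0,0],[0,0,0]],"jaw":[0.25,0.25,0.25,0.25,0.25,0.25,0.25]}'
python3 - <<'E'
from h import *
W=ctrl.capture("wrist");o=ctrl.get_obs();print(o['tcp_pos'],o['contact_force'])
cv2.imwrite("pics/w11.png",W["frame"][:,:,::-1])
S=ctrl.capture("scene")["frame"];D=ctrl.capture("side")["frame"]
a=cv2.resize(S[150:280,190:290],None,fx=4,fy=4,interpolation=cv2.INTER_CUBIC)
b=cv2.resize(D[150:280,260:360],None,fx=4,fy=4,interpolation=cv2.INTER_CUBIC)
cv2.imwrite("pics/a11.png",np.hstack([a,b])[:,:,::-1])
E
```

```text
clock: 14.05
tcp_pos: [504.8, -1.6, 124.0]
tool_rot: [0.5, -0.5, 0.5, -0.5]
contact_force: [-0.0, -0.6, -0.0]
grip_width: 64.1
clock: 14.63
tcp_pos: [505.0, 18.8, 245.1]
tool_rot: [-0.5, 0.499, -0.5, 0.501]
contact_force: [0.4, -0.5, -0.7]
grip_width: 63.9
[504.28225005  18.42565977 244.00888656] [ 0.06690786  0.04030516 -0.56028085]
```

View pics/w11.png

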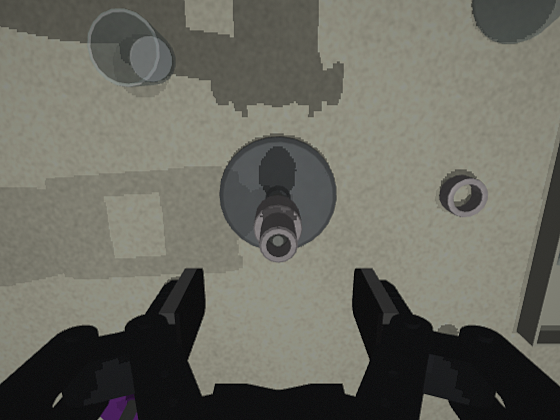

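View pics/a11.png

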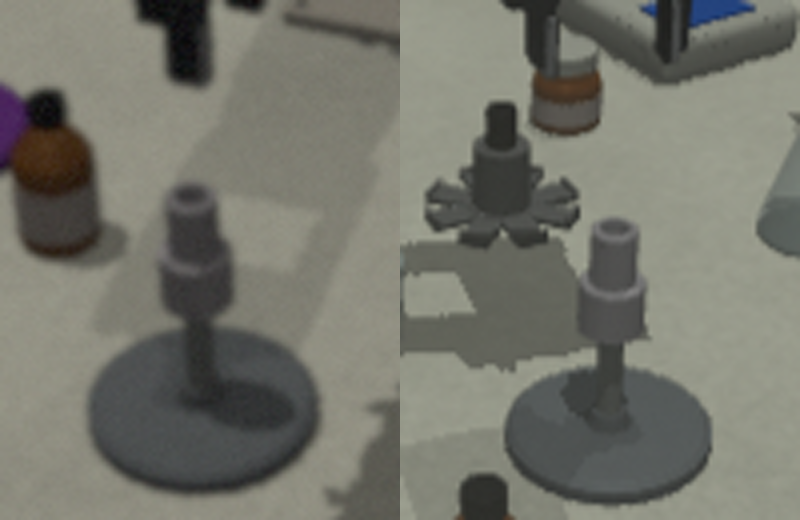

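```bash
python3 -m crank '{"dp":[[-0.2,0,0],[-0.4,0,0.01],[-0.6,0,0.02],[-0.8,0,0.03],[-1,0,0.05],[-1,0,0.05]],"turn":[[0,0,0],[0,0,0],[0,0,0],[0,0,0],[0,0,0],[0,0,0]],"jaw":[0.2,0.2,0.2,0.2,0.2,0.2]}'
python3 -m crank '{"dp":[[-0.15,0,0],[-0.28,0,0],[-0.32,0,0],[-0.32,0,0],[-0.32,0,0]],"turn":[[0,0,0],[0,0,0],[0,0,0],[0,0,0],[0,0,0]],"jaw":[0.2,0.2,0.2,0.2,0.2]}'
python3 - <<'E'
from h import *
W=ctrl.capture("wrist");o=ctrl.get_obs();print(o['tcp_pos'],o['contact_force'])
cv2.imwrite("pics/w12.png",W["frame"][:,:,::-1])
T=pose(W,o);print(atz(T,W["K"],(278,290),90))
E
```

```text
clock: 15.28
tcp_pos: [514.9, 223.6, 242.8]
tool_rot: [-0.501, 0.5, -0.499, 0.501]
contact_force: [0.6, -0.8, 0.0]
grip_width: 68.3
clock: 15.7
tcp_pos: [514.2, 281.5, 242.8]
tool_rot: [0.501, -0.5, 0.5, -0.499]
contact_force: [-0.2, -0.1, -1.0]
grip_width: 68.2
[514.35733798 281.07863175 243.07933021] [-0.04357166 -0.70832168 -0.40643403]
[513.10693878 192.27003113  90.        ]
```

View pics/w12.png

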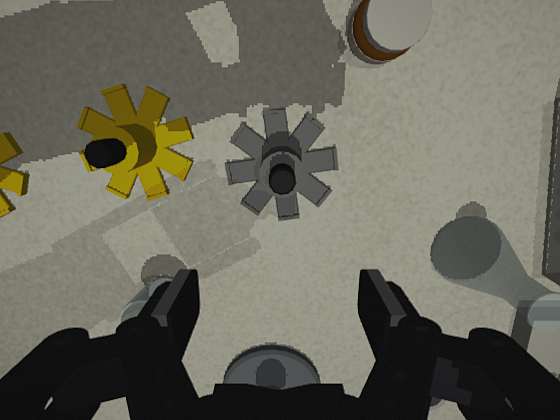

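```bash
python3 - <<'E'
from h import *
W=ctrl.capture("wrist");o=ctrl.get_obs();T=pose(W,o);K=W["K"];print(o['tcp_pos'])
p=atz(T,K,(282.3,182),90);print(p)
f=cv2.resize(W["frame"],None,fx=4,fy=4,interpolation=cv2.INTER_CUBIC)
for r,z in ((12,90),(22,58),(60,7)):
    q=((proj(T,K,circ(p,r,z))+.5)*4-.5).round().astype(int);cv2.polylines(f,[q.reshape(-1,1,2)],True,(255,0,0),1)
cv2.imwrite("pics/o12.png",f[400:900,880:1400,::-1])
E
```

```text
[514.4734476  280.93054208 243.33965751]
[517.00813806 294.90872112  90.        ]
```

View pics/o12.png

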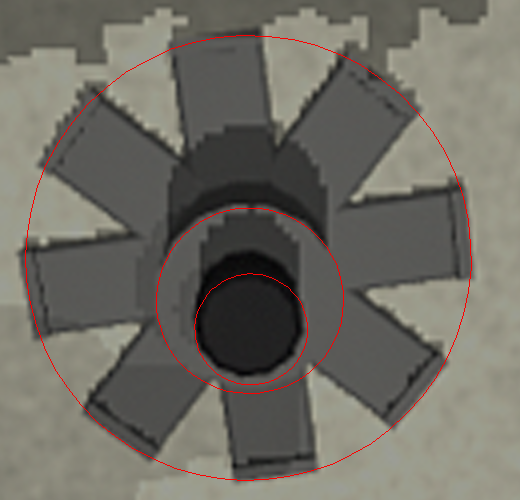

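```bash
python3 -m crank '{"dp":[[-0.03,0.1,0.01],[-0.073,0.25,0.013],[-0.073,0.4,0.013],[-0.073,0.55,0.013],[-0.073,0.62,0.013],[-0.073,0.65,0.013],[-0.073,0.65,0.013]],"turn":[[0,0,0],[0,0,0],[0,0,0],[0,0,0],[0,0,0],[0,0,0],[0,0,0]],"jaw":[0.3,0.3,0.3,0.3,0.3,0.3,0.3]}'
python3 - <<'E'
from h import *
W=ctrl.capture("wrist");o=ctrl.get_obs();T=pose(W,o);K=W["K"];print(o['tcp_pos'],R.from_quat(o['tool_rot']).as_matrix().round(3))
p=np.array([517,295.7])
f=cv2.resize(W["frame"],None,fx=4,fy=4,interpolation=cv2.INTER_CUBIC)
for r,z in ((12,90),(22,58),(60,7)):
    q=((proj(T,K,circ(p,r,z))+.5)*4-.5).round().astype(int);cv2.polylines(f,[q.reshape(-1,1,2)],True,(255,0,0),1)
cv2.imwrite("pics/o13.png",f[600:1200,760:1480,::-1])
E
```

```text
clock: 16.38
tcp_pos: [516.6, 295.5, 112.6]
tool_rot: [0.501, -0.501, 0.5, -0.499]
contact_force: [-0.5, 0.5, 0.2]
grip_width: 59.8
[517.48056746 296.14193484 113.94307728] [[-0.001 -0.001  1.   ]
 [-1.    -0.    -0.001]
 [ 0.    -1.    -0.001]]
```

View pics/o13.png

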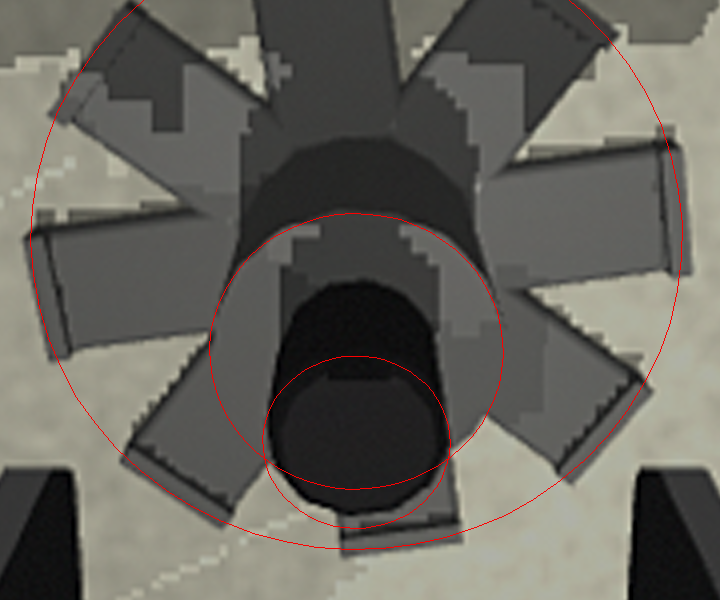

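```bash
python3 -m crank '{"dp":[[0,0.1,0],[0,0.2,0],[0,0.242,0],[0,0.242,0],[0,0.242,0]],"turn":[[0,0,0],[0,0,0],[0,0,0],[0,0,0],[0,0,0]],"jaw":[0.3,0.3,0.3,0.3,0.3]}'
python3 -m crank '{"dp":[[0,0,0],[0,0,0],[0,0,0],[0,0,0],[0,0,0],[0,0,0],[0,0,0]],"turn":[[0,0,0],[0,0,0],[0,0,0],[0,0,0],[0,0,0],[0,0,0],[0,0,0]],"jaw":[1,1,1,1,1,1,1]}'
```

```text
clock: 16.85
tcp_pos: [517.9, 297.1, 66.5]
tool_rot: [-0.5, 0.5, -0.5, 0.5]
contact_force: [0.7, 0.9, 1.3]
grip_width: 60.0
clock: 17.43
tcp_pos: [517.8, 297.4, 66.6]
tool_rot: [-0.5, 0.5, -0.5, 0.501]
contact_force: [-1.8, -0.1, 6.8]
grip_width: 22.0
```

```bash
python3 -m crank '{"dp":[[0,-0.03,0],[0,-0.15,0],[0,-0.32,0],[0,-0.5,0],[0,-0.68,0],[0,-0.84,0],[0,-0.9,0],[0,-0.9,0],[0,-0.9,0]],"turn":[[0,0,0],[0,0,0],[0,0,0],[0,0,0],[0,0,0],[0,0,0],[0,0,0],[0,0,0],[0,0,0]],"jaw":[1,1,1,1,1,1,1,1,1]}'
python3 - <<'E'
from h import *
W=ctrl.capture("wrist");o=ctrl.get_obs();T=pose(W,o);K=W["K"];print(o['tcp_pos'],o['contact_force'])
f=cv2.resize(W["frame"],None,fx=2,fy=2,interpolation=cv2.INTER_CUBIC)
H=W["hand_eye"]
for x0,col in ((0,(0,255,0)),(1.7,(255,0,0))):
  for r,h in ((12,90),(22,58),(60,7)):
    t=np.linspace(0,2*np.pi,60);P=np.c_[x0+r*np.cos(t),0*t+(66.6-h),r*np.sin(t)]
    q=((proj(H,K,P)+.5)*2-.5).round().astype(int);cv2.polylines(f,[q.reshape(-1,1,2)],True,col,1)
cv2.imwrite("pics/o14.png",f[240:,160:960,::-1])
D=ctrl.capture("side")["frame"];zoom(D,200,60,200,150,4,"pics/d14.png")
E
```

```text
clock: 18.18
tcp_pos: [516.8, 296.7, 244.9]
tool_rot: [0.5, -0.5, 0.5, -0.5]
contact_force: [-0.2, 0.8, -3.2]
grip_width: 22.0
[516.13269843 296.42976052 243.59923843] [ 0.14476138 -0.14428336 -3.25310076]
```

View pics/o14.png

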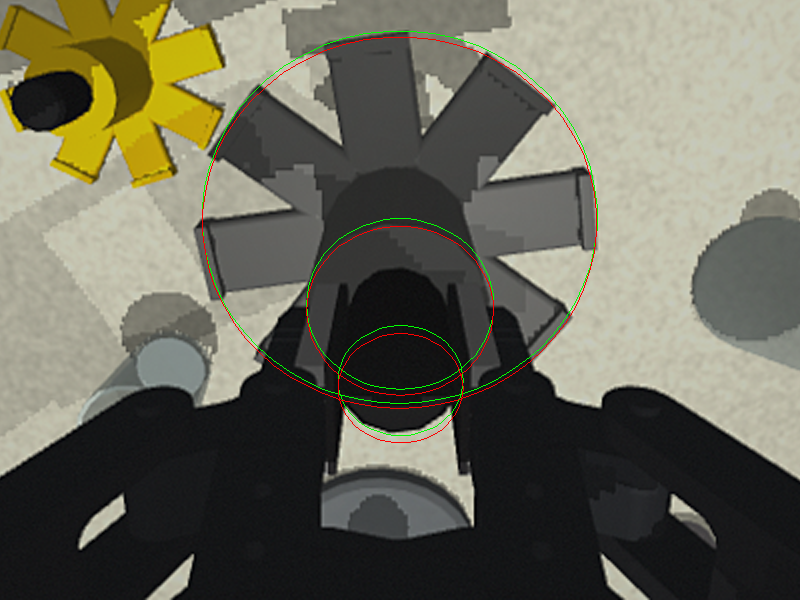

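View pics/d14.png

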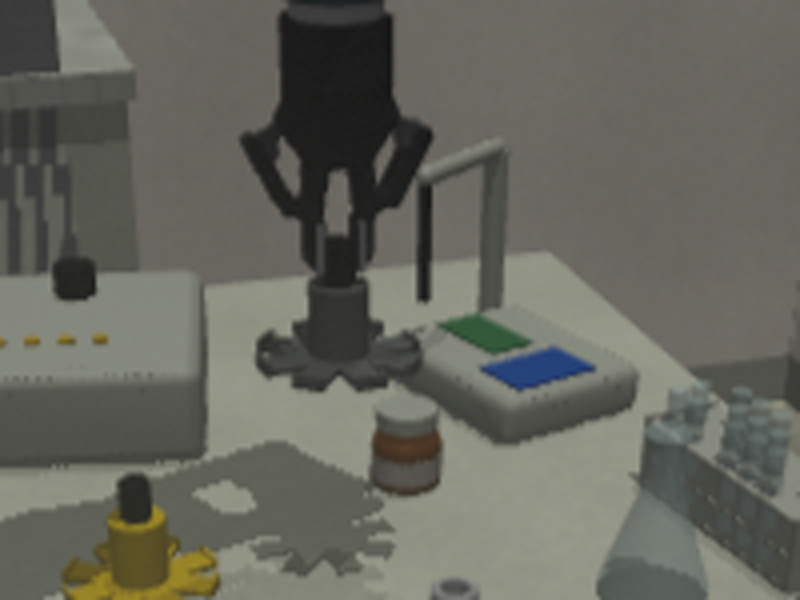

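```bash
python3 -m crank '{"dp":[[0.1,0,0],[0.25,0,-0.02],[0.4,0,-0.03],[0.55,0,-0.04],[0.7,0,-0.05],[0.85,0,-0.06],[0.95,0,-0.06],[1,0,-0.06],[1,0,-0.06]],"turn":[[0,0,0],[0,0,0],[0,0,0],[0,0,0],[0,0,0],[0,0,0],[0,0,0],[0,0,0],[0,0,0]],"jaw":[1,1,1,1,1,1,1,1,1]}'
python3 -m crank '{"dp":[[0,0,0],[0,0,0]],"turn":[[0,0,0],[0,0,0]],"jaw":[1,1]}'
```

```text
clock: 19.03
tcp_pos: [504.3, 95.3, 243.8]
tool_rot: [-0.5, 0.501, -0.5, 0.498]
contact_force: [0.8, -0.6, -2.0]
grip_width: 22.0
clock: 19.2
tcp_pos: [505.2, 97.9, 244.8]
tool_rot: [0.5, -0.5, 0.5, -0.5]
contact_force: [-0.0, -0.1, -2.8]
grip_width: 21.7
```

```bash
python3 -m crank '{"dp":[[0.1,0,0],[0.22,0,0],[0.34,0,-0.002],[0.44,0,-0.004],[0.48,0,-0.004],[0.485,0,-0.004],[0.485,0,-0.004],[0.485,0,-0.004],[0.485,0,-0.004]],"turn":[[0,0,0],[0,0,0],[0,0,0],[0,0,0],[0,0,0],[0,0,0],[0,0,0],[0,0,0],[0,0,0]],"jaw":[1,1,1,1,1,1,1,1,1]}'
python3 - <<'E'
from h import *
o=ctrl.get_obs();print(o['tcp_pos'],o['contact_force'])
S=ctrl.capture("scene");D=ctrl.capture("side")
out=[]
for C,(x,y,w,h) in ((S,(180,130,120,150)),(D,(250,110,120,150))):
    T=pose(C);K=C["K"];f=cv2.resize(C["frame"],None,fx=4,fy=4,interpolation=cv2.INTER_CUBIC)
    c=(504.3,0.1)
    u=o['tcp_pos'][2]-66.6
    out.append(f[4*y:4*(y+h),4*x:4*(x+w)])
cv2.imwrite("pics/a15.png",cv2.resize(np.hstack(out),None,fx=.8,fy=.8)[:,:,::-1])
E
```

```text
clock: 19.95
tcp_pos: [504.6, 1.1, 245.5]
tool_rot: [-0.5, 0.5, -0.5, 0.5]
contact_force: [-0.5, 0.4, -0.8]
grip_width: 21.9
[504.55707711   1.14624608 245.45527122] [-0.50470216  0.36382032 -0.84206569]
```

View pics/a15.png

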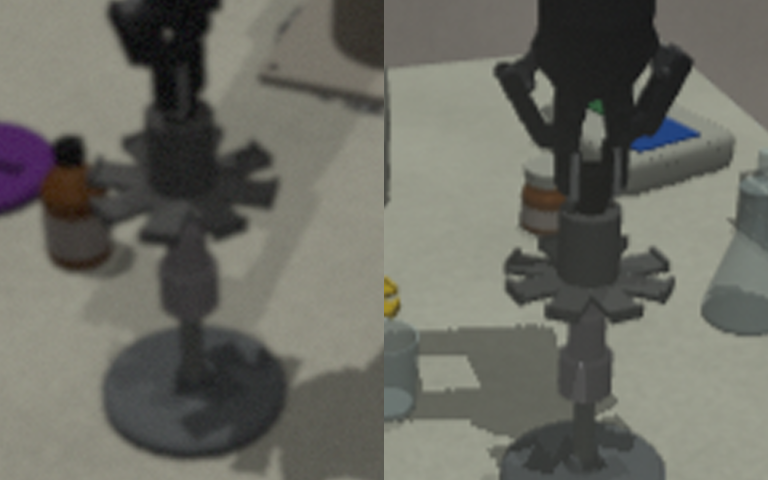

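```bash
python3 -m crank '{"dp":[[0,0.02,0],[0,0.05,0],[0,0.08,0],[0,0.1,0],[0,0.1,0]],"turn":[[0,0,0],[0,0,0],[0,0,0],[0,0,0],[0,0,0]],"jaw":[1,1,1,1,1]}'
python3 -m crank '{"dp":[[0,0.01,0],[0,0.02,0],[0,0.02,0]],"turn":[[0,0,0],[0,0,0],[0,0,0]],"jaw":[1,1,1]}'
python3 -m crank '{"dp":[[0,0.005,0],[0,0.01,0],[0,0.01,0]],"turn":[[0,0,0],[0,0,0],[0,0,0]],"jaw":[1,1,1]}'
```

```text
clock: 20.47
tcp_pos: [503.6, 0.0, 224.1]
tool_rot: [-0.501, 0.501, -0.499, 0.499]
contact_force: [-0.1, -0.3, -3.2]
grip_width: 21.9
clock: 20.72
tcp_pos: [504.4, -0.0, 221.2]
tool_rot: [-0.5, 0.5, -0.5, 0.5]
contact_force: [0.3, -0.2, -2.9]
grip_width: 21.5
clock: 20.97
tcp_pos: [504.5, -0.0, 219.5]
tool_rot: [-0.5, 0.5, -0.5, 0.5]
contact_force: [-0.3, -0.4, -1.8]
grip_width: 21.9
```

```bash
python3 -m crank '{"dp":[[-0.002,0.005,0],[-0.003,0.01,0],[-0.003,0.01,0]],"turn":[[0,0,0],[0,0,0],[0,0,0]],"jaw":[1,1,1]}'
python3 -m crank '{"dp":[[0,0.005,0],[0,0.01,0],[0,0.01,0]],"turn":[[0,0,0],[0,0,0],[0,0,0]],"jaw":[1,1,1]}'
python3 -m crank '{"dp":[[0,0.005,0],[0,0.01,0],[0,0.01,0]],"turn":[[0,0,0],[0,0,0],[0,0,0]],"jaw":[1,1,1]}'
```

```text
clock: 21.22
tcp_pos: [504.4, 0.7, 217.4]
tool_rot: [0.5, -0.5, 0.5, -0.5]
contact_force: [0.1, -0.6, -2.8]
grip_width: 21.6
clock: 21.47
tcp_pos: [504.3, 0.6, 215.3]
tool_rot: [0.5, -0.5, 0.5, -0.5]
contact_force: [-0.6, 0.6, -2.7]
grip_width: 21.8
clock: 21.72
tcp_pos: [504.3, 0.6, 213.3]
tool_rot: [-0.5, 0.5, -0.5, 0.5]
contact_force: [-1.3, 0.1, -3.2]
grip_width: 21.8
```

```bash
python3 -m crank '{"dp":[[0,0.01,0],[0,0.02,0],[0,0.03,0],[0,0.04,0],[0,0.04,0]],"turn":[[0,0,0],[0,0,0],[0,0,0],[0,0,0],[0,0,0]],"jaw":[1,1,1,1,1]}'
python3 -m crank '{"dp":[[0,0.01,0],[0,0.02,0],[0,0.03,0],[0,0.04,0],[0,0.04,0]],"turn":[[0,0,0],[0,0,0],[0,0,0],[0,0,0],[0,0,0]],"jaw":[1,1,1,1,1]}'
python3 -m crank '{"dp":[[0,0.01,0],[0,0.02,0],[0,0.03,0],[0,0.03,0]],"turn":[[0,0,0],[0,0,0],[0,0,0],[0,0,0]],"jaw":[1,1,1,1]}'
```

```text
clock: 22.13
tcp_pos: [504.2, 0.6, 205.0]
tool_rot: [0.5, -0.5, 0.5, -0.5]
contact_force: [-0.5, 0.2, -2.7]
grip_width: 21.6
clock: 22.55
tcp_pos: [504.2, 0.7, 197.1]
tool_rot: [0.5, -0.5, 0.5, -0.5]
contact_force: [0.3, -0.8, -2.3]
grip_width: 21.7
clock: 22.88
tcp_pos: [504.2, 0.6, 191.1]
tool_rot: [-0.5, 0.5, -0.5, 0.5]
contact_force: [0.3, 0.1, -2.6]
grip_width: 21.6
```

Expected seat is near TCP 185; now small steps until the weight comes off.

```bash
python3 -m crank '{"dp":[[0,0.005,0],[0,0.01,0],[0,0.015,0],[0,0.015,0]],"turn":[[0,0,0],[0,0,0],[0,0,0],[0,0,0]],"jaw":[1,1,1,1]}'
python3 -m crank '{"dp":[[0,0.003,0],[0,0.005,0],[0,0.005,0]],"turn":[[0,0,0],[0,0,0],[0,0,0]],"jaw":[1,1,1]}'
```

```text
clock: 23.22
tcp_pos: [504.4, 0.7, 188.3]
tool_rot: [0.5, -0.5, 0.5, -0.5]
contact_force: [0.1, 0.5, -1.2]
grip_width: 21.8
clock: 23.47
tcp_pos: [504.5, 0.6, 187.5]
tool_rot: [0.5, -0.5, 0.5, -0.5]
contact_force: [-0.4, -0.8, -2.1]
grip_width: 21.9
```

```bash
python3 -m crank '{"dp":[[0,0.003,0],[0,0.003,0],[0,0.003,0]],"turn":[[0,0,0],[0,0,0],[0,0,0]],"jaw":[1,1,1]}'
python3 -m crank '{"dp":[[0,0.003,0],[0,0.003,0],[0,0.003,0]],"turn":[[0,0,0],[0,0,0],[0,0,0]],"jaw":[1,1,1]}'
```

```text
clock: 23.72
tcp_pos: [504.4, 0.6, 186.9]
tool_rot: [0.5, -0.5, 0.5, -0.5]
contact_force: [0.1, 0.3, -1.8]
grip_width: 22.2
clock: 23.97
tcp_pos: [504.5, 0.6, 186.3]
tool_rot: [-0.5, 0.5, -0.5, 0.5]
contact_force: [-0.8, -0.5, -1.8]
grip_width: 21.9
```

```bash
python3 -m crank '{"dp":[[0,0.003,0],[0,0.003,0],[0,0.003,0]],"turn":[[0,0,0],[0,0,0],[0,0,0]],"jaw":[1,1,1]}'
python3 -m crank '{"dp":[[0,0.003,0],[0,0.003,0],[0,0.003,0]],"turn":[[0,0,0],[0,0,0],[0,0,0]],"jaw":[1,1,1]}'
```

```text
clock: 24.22
tcp_pos: [504.5, 0.6, 185.7]
tool_rot: [-0.5, 0.5, -0.5, 0.5]
contact_force: [1.0, 0.2, -2.6]
grip_width: 21.9
clock: 24.47
tcp_pos: [504.5, 0.6, 185.1]
tool_rot: [0.5, -0.5, 0.5, -0.5]
contact_force: [0.0, -0.4, -2.4]
grip_width: 21.5
```

```bash
python3 -m crank '{"dp":[[0,0.003,0],[0,0.003,0],[0,0.003,0]],"turn":[[0,0,0],[0,0,0],[0,0,0]],"jaw":[1,1,1]}'
python3 -m crank '{"dp":[[0,0.003,0],[0,0.003,0],[0,0.003,0]],"turn":[[0,0,0],[0,0,0],[0,0,0]],"jaw":[1,1,1]}'
```

```text
clock: 24.72
tcp_pos: [504.5, 0.6, 184.5]
tool_rot: [-0.5, 0.5, -0.5, 0.5]
contact_force: [0.9, -0.3, -1.4]
grip_width: 21.6
clock: 24.97
tcp_pos: [504.6, 0.6, 184.0]
tool_rot: [-0.5, 0.5, -0.5, 0.5]
contact_force: [0.3, 0.1, -0.3]
grip_width: 21.6
```

```bash
python3 -m crank '{"dp":[[0,0,0],[0,0,0],[0,0,0],[0,0,0],[0,0,0]],"turn":[[0,0,0],[0,0,0],[0,0,0],[0,0,0],[0,0,0]],"jaw":[0.25,0.25,0.25,0.25,0.25]}'
python3 -m crank '{"dp":[[0,-0.03,0],[0,-0.12,0],[0,-0.25,0],[0,-0.4,0],[0.1,-0.5,0],[0.25,-0.5,0],[0.4,-0.5,0],[0.5,-0.5,0],[0.5,-0.5,0],[0.5,-0.5,0]],"turn":[[0,0,0],[0,0,0],[0,0,0],[0,0,0],[0,0,0],[0,0,0],[0,0,0],[0,0,0],[0,0,0],[0,0,0]],"jaw":[0.25,0.25,0.25,0.25,0.25,0.25,0.25,0.25,0.25,0.25]}'
python3 - <<'E'
from h import *
o=ctrl.get_obs();print(o['tcp_pos'],o['contact_force'])
S=ctrl.capture("scene");D=ctrl.capture("side");W=ctrl.capture("wrist")
cv2.imwrite("pics/w16.png",W["frame"][:,:,::-1])
out=[]
for C,(x,y,w,h) in ((S,(180,130,120,150)),(D,(250,130,120,150))):
    T=pose(C);K=C["K"];f=cv2.resize(C["frame"],None,fx=4,fy=4,interpolation=cv2.INTER_CUBIC)
    out.append(f[4*y:4*(y+h),4*x:4*(x+w)])
cv2.imwrite("pics/a16.png",cv2.resize(np.hstack(out),None,fx=.8,fy=.8)[:,:,::-1])
E
```

```text
clock: 25.38
tcp_pos: [504.6, 0.6, 184.0]
tool_rot: [-0.5, 0.5, -0.5, 0.5]
contact_force: [-0.2, 0.3, 1.0]
grip_width: 64.1
clock: 26.22
tcp_pos: [504.4, -100.1, 284.3]
tool_rot: [0.499, -0.501, 0.501, -0.5]
contact_force: [-0.3, 0.5, -0.2]
grip_width: 64.2
[ 504.38363922 -100.08467347  284.29415972] [-0.33118402  0.54469853 -0.15692272]
```

View pics/a16.png

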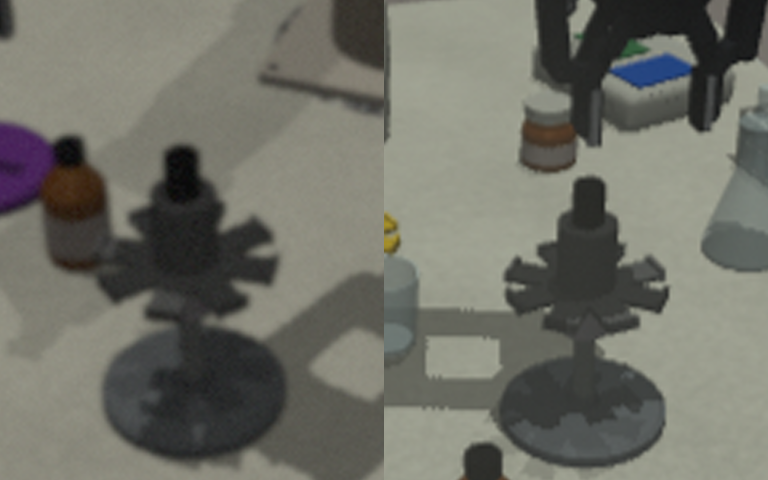

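View pics/w16.png

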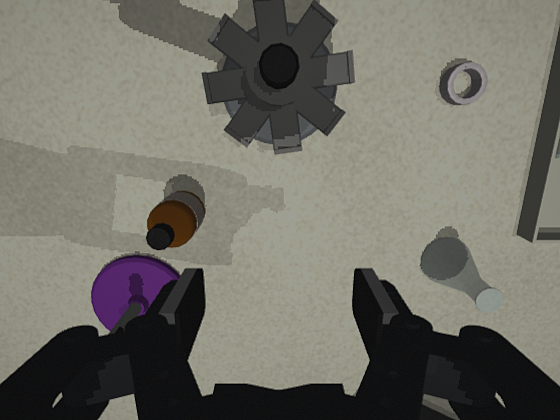

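```bash
python3 - <<'E'
from h import *
S=ctrl.capture("scene");D=ctrl.capture("side")
print(tri([ray(pose(S),S["K"],(236.6,177.8)),ray(pose(D),D["K"],(313.8,187.5))]))
for C in (S,D): print(proj(pose(C),C["K"],[[504.4,0.2,z] for z in (198,208,218)]).round(1).tolist())
print(ctrl.get_obs()['clock'])
E
```

```text
[504.19583251   1.63992095 204.43643319]
[[235.8, 180.6], [235.5, 176.5], [235.3, 172.4]]
[[313.8, 190.1], [313.9, 186.2], [314.0, 182.2]]
26.4667
```

```bash
python3 -c "
from workcell import ctrl
print(ctrl.hand_in())"
```

```text
the job is handed in; nothing more can be done
None
```

The stand is back together and handed in after about 26.5 s on the robot's clock. The sleeve sits on its catch and the head sits over its neck.

**Sleeve:**
- It went over the rod wide end down. The mouth met the balls with the TCP at about 144 mm, and the highest vertical reading was 8.5 N (about 10 N with the sleeve's own weight).
- The balls sprang into the groove, pulling down with up to 8.7 N. I stopped where the force went back to about zero, at TCP 124.1 mm, roughly 20 mm after first touch (20.5 mm expected).
- I let go there, and pictures showed the sleeve holding by itself.

**Head:**
- It went down over the neck with no sideways force above about 1.3 N.
- It reached the shoulder at TCP 184.0 mm (185 predicted). I released it as its weight came off the arm, with no push on the catch.

**Last checks:**
- With the gripper clear, both fixed cameras show the head level and concentric on the stand. The sleeve is mostly hidden under the head, so the knob's height is the check that it stayed on its catch.
- The knob's top triangulates to 204 mm against 208 mm expected. The same cameras read 3 to 4 mm low on the sleeve and rod, and a sleeve pushed off its catch would put the knob's top near 138 mm.
- I touched nothing else on the bench. The bystanders in view look unmoved, but I did not measure them again.

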